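# Hold the test plunger of a desk battery tester at its mark

### The job

Check the red battery: lay it in the cradle of the grey battery tester with its plus (button) end at the red contact, and let go of it. Then push the orange spring plunger down until its black pointer is level with the green mark on the scale, never pushing it right down to its stop, keep it there for two seconds, and finish while still holding it there; leave the green battery and the other loose things where they are.

Things in the scene. Friction and masses are not known exactly. Their poses are not given: they have to be found in the camera images.
- tester: The battery tester, fixed to the desk: a grey rounded base 90 (x) x 230 (y) x 24 mm high, origin at the centre of its underside. In its own frame the cradle is centred at y = -50 mm, the plunger at y = +50 mm, and a white upright scale plate (22 wide, 4 thick, top 68 mm above the desk) at x = +8, y = +86 mm. Behind it on the desk a fixed row of upright books, up to 295 mm tall, fills x from 0.74 m on, y from -0.08 to 0.16 m in the room: swing round in front of it.
- cradle_seat (a point): Centre of the cradle's floor, 24 mm above the desk; axes as the tester's. The cradle takes one lying battery along the tester's y: 56 mm long and 20 mm wide inside (battery 50 x 15), open above, with 11 mm high end blocks, and 7 mm high side walls only along the last 12 mm at each end, so the middle 32 mm of both sides is open for fingers.
- cradle_red_end (a point): Inner face of the red contact block of the cradle, at its -y end (the end away from the plunger), 7.5 mm above the cradle floor. The block at the other end is black.
- plunger: The spring plunger, a round orange button of 36 mm diameter with a dark top; origin at the centre of its top face (where to push), 64 mm above the desk when up. It moves straight down by 28 mm to its bottom stop (counted as reached at 25 mm). The spring returns it; it pushes up with about 1.5 N at the start and 2.5 N more for each 10 mm.
- pointer (a point): Tip of the black pointer, a 2 mm thick bar reaching out from the cap to the tester's +y in front of the scale plate; 4 mm below the cap's top face; 60 mm above the desk when up.
- mark: The green mark, a clip 7 mm high fixed round the scale plate, origin at its centre; its height differs from run to run (41 to 52 mm above the desk, that is 8 to 19 mm of plunger travel).
- red_cell: The battery with the red wrapper and a white minus part, 15 x 50 x 15 mm, lying on the desk, loose, 23 g; does not roll. Origin at the centre of its underside, length along its y, plus (button) end, the red part, at its -y.
- red_cell_mid (a point): Middle of the red battery.
- red_cell_plus (a point): Plus end of the red battery, on its long axis.
- green_cell: A like battery with a green wrapper, loose on the desk: leave it alone. Origin at the centre of its underside, length along its y.
- washi: Roll of pink tape, 37 x 37 x 15 mm, loose: leave alone.
- staples: Small tan box of staples, 30 x 52 x 21 mm, loose: leave alone.
- eraser: Blue and white eraser, 22 x 42 x 13 mm, loose: leave alone.
- usb_stick: Dark USB stick, 53 x 17 x 8 mm, loose: leave alone.
Things that resemble listed ones, but are neither listed nor needed, are in the scene too. There is more than one size of the red_cell; the job needs the smallest.

How it is judged:
On the way, in this order (a step that is already met when the one before it is completed fails the run):
1. the red battery lies in the cradle, plus end at the red contact, let go of, with the plunger still up (horizontal distance between red_cell_mid and cradle_seat below 0.006 m and z of red_cell_mid in the frame of cradle_seat between 0.003 and 0.0115 m and distance between red_cell_plus and cradle_red_end below 0.012 m and contact force between each of the arm, the fingers and red_cell below 0.1 N and z of pointer in the frame of tester above 0.057 m), for 0.2 s.
2. the robot holds the plunger with its pointer level with the green mark for two seconds (z of pointer in the frame of mark between -0.0035 and 0.0035 m and contact force between any of the fingers, the arm and plunger above 0.8 N), for 1.8 s.
At the end, for the whole second after the job is handed in: The robot itself holds the plunger down, still, with the pointer's height within 3.5 mm of the green mark's centre; the red battery lies let go of in the cradle, its middle within 6 mm of the cradle's centre, down on its floor, plus end at the red contact (all of step 2 and horizontal distance between red_cell_mid and cradle_seat below 0.006 m and z of red_cell_mid in the frame of cradle_seat between 0.003 and 0.0115 m and distance between red_cell_plus and cradle_red_end below 0.012 m and contact force between each of the arm, the fingers and red_cell below 0.1 N and linear speed of plunger below 0.01 m/s); the arm keeps its last pose, push and grip.
It fails at once if the plunger is pushed down to its stop (25 mm or more) (z of pointer in the frame of tester below 0.035 m).
It fails at once if the green battery is moved by more than 20 mm (distance of green_cell from where it was at the start of the episode above 0.02 m).
It fails at once if the tape, staples, eraser or USB stick is moved by more than 20 mm (distance of any of washi, staples, eraser, usb_stick from where it was at the start of the episode above 0.02 m).
It also fails if it takes over 53 s, if anything falls off the work surface, if the arm or the gripper's body presses on something with over 40 N, if the wrist force passes 120 N, or if a joint passes its speed limit or range.

### The arm

A 6-joint arm with a two-finger parallel gripper is mounted at the origin on a cart in front of the work surface, level with it; the furniture and walls round the work are solid. World frame = base frame: x ahead of the robot, y to its left, z up, the work surface at z = 0. Lengths are in m, angles in rad, forces in N, time in s.
With the tool pointing down it reaches from about 0.35 to 0.975 m from the base axis. Payload 4.9 kg.
Tool frame: the origin (TCP) lies on the mounting face of the last link; the fingertips stand 173 mm ahead of it and the grasp point (between the pads) lies 155 mm ahead of it; z points along the fingers, y is the line along which they close (so a half turn about z gives the same grasp; the last joint's range is limited). The gripper opens to 85 mm and grips with 20 to 120 N. Pads are 22 mm wide; open, the fingers measure 114 mm over their backs; the gripper's body (76 mm by 85 mm) begins 54 mm behind the grasp point. The pads swing forward as they close: fully open they stand 13 mm farther back than shut.
Start: joints at [1.178, 0.053, 1.613, -0, 1.476, -0.119], TCP at [0.169, 0.602, 0.405] pointing down, gripper open.
Joint ranges: [-3.01, 3.01], [-1.01, 2.22], [0.06, 2.58], [-1.02, 4.17], [0.09, 2.62], [-3.14, 3.14]. Speed limits (rad/s): [2.57, 2.57, 3.14, 3.14, 3.14, 3.14].

### API

Orientations are given as a rotation vector (axis times angle).
In Python, from station import monitor, eyes, finish_job gives the robot as it stands. The module is installed in compiled form; this text tells all that it offers.
- The arm moves only by the tool step_arm, never from a script. Its argument "commands" is a list of rows, each a list of 3 entries, a list of its own where there are three numbers: the opening in per cent of the stroke, from 0 (shut) to 100 (fully open), then the shift along the tool's x, y, z in mm, then the turn about the tool's z in degrees. In form: [[hand, [x, y, z], yaw], ...]. A call has 1 to 12 rows; each row is the pose to reach, as a shift and turn from the pose commanded when the call began, along the tool's axes at that moment; what a row does not reach only later rows make up. A row lasts 1/8 s, in which the tool goes at most 62.5 mm and 10.7 degrees, less where a joint would pass 70% of its speed; a pose out of reach is approached as far as the arm can. A call with a gripper value outside its range is refused whole. The fingers move at their own pace and stop on an object; "squeeze" is the grip in N (left out, the last holds). Time passes only in rows, so rows that repeat a pose let the fingers close. It gives the time, the measured TCP pose, the force, the opening and the grip force at its end, in the units of the state.
- monitor.get_obs(): the state, without advancing time (a new reading comes with each control period).
- eyes.get_image(name): name is "side" or "top" or "wrist"; returns the picture (420x560x3 uint8, red, green, blue); there is no depth.
- eyes.camera_info(name): a dict with "camera_matrix" (3x3 intrinsics, pixels), "extrinsics" (4x4, takes a point from camera to world coordinates). Camera axes: x right, y down, z forward; pixel columns grow to the right and rows downward; lengths in m; the calibration is good to about 2 mm. The wrist camera is an equidistant fisheye: a pixel r from the principal point sees the ray r / f radians off the axis. A picture is of the moment at which its call begins: read the wrist's pose just before it. camera_info takes no time and is no camera call; for the wrist camera it gives the pose at the moment of the call.
- finish_job(): hands the job in; it is judged then, once.
The state is a dict: "t": time; "q": joint angles; "dq": joint speeds; "effort": joint torques, N m; "tool_pos": TCP position; "tool_rot": TCP orientation; "contact_force": force on the tool from outside, world axes, zero at the start; "wrist_torque": the same for the moment, N m; "opening": finger opening in m; "grip_force": force on a finger pad.
Only numpy, scipy, OpenCV 4.12 (cv2) and the standard library are available. Lean on these libraries where they do the work, as an engineer would, in place of code of your own. Each camera call takes 0.05 s, during which the arm holds its last target. There are 200 camera calls.

## Working session

There is one attempt and no reset: what is moved stays moved. The work goes in short steps, Python scripts to look and compute and a tool call to move; the robot and the scene stay as the last step left them, time stands still between calls to the robot, and variables do not carry over. Pictures are saved under pics/ and viewed, at most 12 in all, crops included, and the job is handed in when it is done.

Besides the shell and the picture viewer there is one more tool, called after "Request:" as a command line: name --argument value ..., lists and objects as JSON in quotes. step_arm: Moves the arm, as the interface text tells. Its arguments: {"type":"object","properties":{"commands":{"type":"array"},"squeeze":{"type":"number"}},"required":["commands"]}

```bash
mkdir -p pics
cat > h.py <<'E'
import numpy as np, cv2
from station import monitor, eyes
def save(n,im): cv2.imwrite('pics/'+n+'.png',cv2.cvtColor(im,cv2.COLOR_RGB2BGR))
def ray(cam,u,v,info=None):
    i=info or eyes.camera_info(cam);K=np.array(i['camera_matrix']);T=np.array(i['extrinsics'])
    x=(u-K[0,2])/K[0,0];y=(v-K[1,2])/K[1,1]
    if cam=='wrist':
        r=np.hypot(x,y)+1e-12;d=np.array([np.sin(r)*x/r,np.sin(r)*y/r,np.cos(r)])
    else: d=np.array([x,y,1.])
    return T[:3,3],T[:3,:3]@d
def onz(cam,u,v,z,info=None):
    o,d=ray(cam,u,v,info);return o+d*(z-o[2])/d[2]
E
python3 - <<'E'
from h import *
a=eyes.get_image('top');b=eyes.get_image('side')
save('top',a);save('side',b)
for c in('top','side','wrist'):
    i=eyes.camera_info(c);print(c,np.round(i['camera_matrix'],1).tolist(),np.round(i['extrinsics'],3).tolist())
print(monitor.get_obs())
E
```

```text
top [[469.0, 0.0, 282.5], [0.0, 469.0, 211.1], [0.0, 0.0, 1.0]] [[-0.005, -0.993, 0.114, 0.461], [-1.0, 0.009, 0.03, -0.091], [-0.031, -0.114, -0.993, 0.923], [0.0, 0.0, 0.0, 1.0]]
side [[533.9, 0.0, 274.9], [0.0, 533.9, 208.8], [0.0, 0.0, 1.0]] [[-0.997, -0.026, 0.066, 0.457], [-0.067, 0.639, -0.766, 0.739], [-0.022, -0.768, -0.64, 0.778], [0.0, 0.0, 0.0, 1.0]]
wrist [[325.2, 0.0, 269.3], [0.0, 325.2, 206.8], [0.0, 0.0, 1.0]] [[0.271, 0.918, 0.289, 0.094], [0.963, -0.258, -0.083, 0.622], [-0.002, 0.301, -0.954, 0.373], [0.0, 0.0, 0.0, 1.0]]
{'t': 0.1, 'q': array([ 1.17797349e+00,  5.32809422e-02,  1.61419666e+00,  4.95195340e-06,
        1.47601986e+00, -1.18997735e-01]), 'dq': array([ 1.87324132e-04, -2.20971320e-03, -2.58020481e-03,  5.47560167e-04,
        1.89072841e-04, -6.17171784e-05]), 'effort': array([ 3.92934071e-04, -3.94905996e+01, -3.71363461e+01, -1.61033208e-04,
        3.99291515e-03,  6.82165876e-06]), 'tool_pos': array([0.16890825, 0.60147529, 0.40356792]), 'tool_rot': array([-4.28715039e-01, -3.11171018e+00,  2.89222073e-03]), 'contact_force': array([ 0.37273144, -0.41058653, -0.69094928]), 'wrist_torque': array([-0.01325746,  0.00542209,  0.01297982]), 'grip_force': 0.0, 'opening': 0.08527039989989}
```

View pics/top.png

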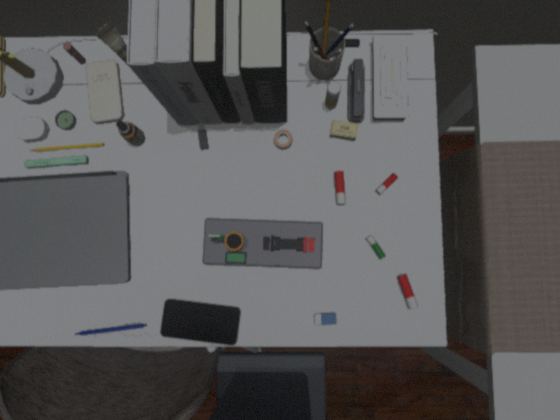

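View pics/side.png

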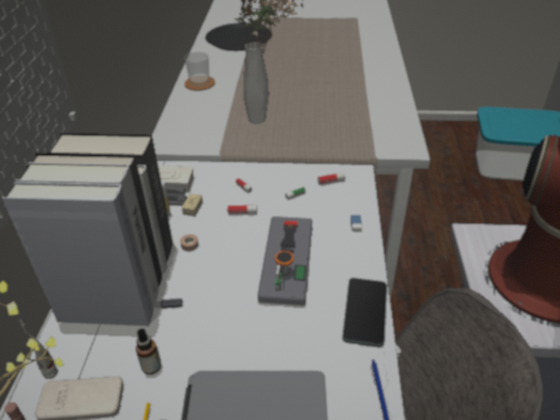

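Top view: there are three red cells, at (340,187), (387,184) and (407,291). The one at (387,184) looks smallest. The tester is at about (263,244), with its red contact at (309,244), plunger at (234,241) and scale at (215,238). Next I'll measure lengths and take an enlarged crop.

Run:
```python
from h import *
a=cv2.imread('pics/top.png');h=cv2.cvtColor(a,cv2.COLOR_BGR2HSV)
H,S,V=cv2.split(h)
def comps(m,name,z,mn=15):
    n,l,st,c=cv2.connectedComponentsWithStats(m.astype(np.uint8))
    for i in range(1,n):
        if st[i,4]<mn or c[i][1]>340 or c[i][1]<90 or c[i][0]<140 or c[i][0]>440: continue
        p=np.argwhere(l==i)[:,::-1].astype(np.float32);r=cv2.minAreaRect(p)
        print(name,np.round(c[i],1),st[i,4],[np.round(x,1) for x in r],onz('top',*c[i],z)[:2].round(4))
red=((H<8)|(H>172))&(S>120)&(V>50)
comps(red,'red',.0075)
comps((H>8)&(H<20)&(S>150)&(V>80),'orange',.06)
comps((H>45)&(H<80)&(S>80),'green',.0075)
# whole small cell: box around (387,184)
for (x0,y0,x1,y1) in [(325,160,357,215),(370,165,405,202),(390,265,425,315)]:
    sub=h[y0:y1,x0:x1].astype(int);bg=np.median(a[y0:y1,x0:x1].reshape(-1,3),0)
    d=np.abs(a[y0:y1,x0:x1].astype(int)-bg).max(2)
    m=(d>18);n,l,st,c=cv2.connectedComponentsWithStats(m.astype(np.uint8));i=1+np.argmax(st[1:,4])
    p=np.argwhere(l==i)[:,::-1].astype(np.float32)+[x0,y0]
    r=cv2.minAreaRect(p.astype(np.float32));b=cv2.boxPoints(r)
    print('cell',np.round(r[0],1),np.round(r[1],1),r[2],onz('top',*r[0],.0075).round(4), [onz('top',*q,.0075)[:2].round(3).tolist() for q in b])
c1=cv2.resize(a[155:320,320:430],None,fx=3.5,fy=3.5,interpolation=cv2.INTER_CUBIC)
c2=cv2.resize(a[210:280,195:330],None,fx=2.9,fy=2.9,interpolation=cv2.INTER_CUBIC)
out=np.zeros((600,800,3),np.uint8);out[:c1.shape[0],:c1.shape[1]]=c1;out[:c2.shape[0],c1.shape[1]:c1.shape[1]+c2.shape[1]]=c2
cv2.imwrite('pics/crop.png',cv2.convertScaleAbs(out,alpha=1.5))
```

```text
red [339.1 181.5] 155 [array([339. , 181.5]), array([19.6,  7.6]), np.float64(84.8)] [ 0.6232 -0.1747]
red [389.9 180. ] 75 [array([389.8, 179.7]), array([ 4.9, 14.1]), np.float64(45.0)] [ 0.6251 -0.2743]
red [304.2 244.6] 37 [array([304., 244.]), array([14.,  2.]), np.float64(90.0)] [ 0.4995 -0.1047]
red [311.  244.6] 61 [array([310.5, 244.5]), array([11.,  5.]), np.float64(90.0)] [ 0.4994 -0.1178]
red [405.4 285.9] 179 [array([405.3, 286. ]), array([22.1,  8.2]), np.float64(70.0)] [ 0.4192 -0.2973]
green [378.  250.2] 82 [array([377.8, 250.3]), array([15.3,  5.5]), np.float64(56.3)] [ 0.4877 -0.2472]
green [235.2 257.3] 144 [array([235.5, 257. ]), array([ 8., 17.]), np.float64(90.0)] [0.4756 0.03  ]
cell [339.  187.6] [35.4 11.3] 85.2363510131836 [ 0.6111 -0.1743  0.0075] [[0.646, -0.161], [0.647, -0.183], [0.577, -0.187], [0.575, -0.165]]
cell [386.5 183.5] [ 8.5 26.9] 45.0 [ 0.6182 -0.2675  0.0075] [[0.606, -0.243], [0.643, -0.281], [0.631, -0.292], [0.594, -0.254]]
cell [406.2 290.4] [35.7 12.1] 70.01689147949219 [ 0.4107 -0.2987  0.0075] [[0.439, -0.277], [0.447, -0.299], [0.383, -0.32], [0.375, -0.298]]
```

View pics/crop.png

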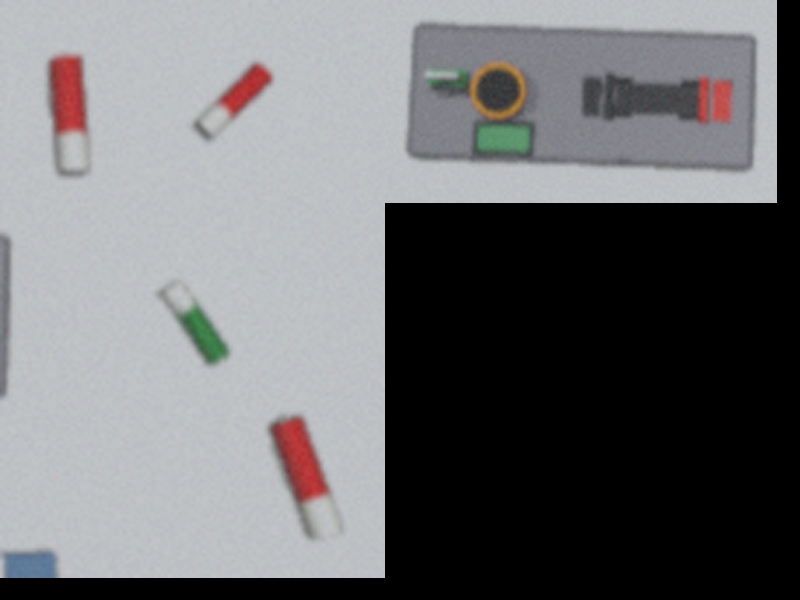

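The crop shows the smallest red cell at (387,184), about 51 mm long, with its button end up and to the right. The other two are about 70 mm. Now I'll work out the tester pose and the move.

```bash
cat >> h.py <<'E'
from scipy.spatial.transform import Rotation as Ro
def shift(target):
    o=monitor.get_obs();R=Ro.from_rotvec(o['tool_rot']).as_matrix()
    return (R.T@(np.array(target)-o['tool_pos'])*1000).round(1)
def axes():
    R=Ro.from_rotvec(monitor.get_obs()['tool_rot']).as_matrix();return R.round(3)
E
python3 - <<'E'
from h import *
a=cv2.imread('pics/top.png');g=cv2.GaussianBlur(a,(3,3),0).max(2)
s=g[205:285,190:340];m=(s<135).astype(np.uint8)
m=cv2.morphologyEx(m,cv2.MORPH_CLOSE,np.ones((9,9)))
n,l,st,c=cv2.connectedComponentsWithStats(m);i=1+np.argmax(st[1:,4])
p=np.argwhere(l==i)[:,::-1].astype(np.float32)+np.float32([190,205])
r=cv2.minAreaRect(p);print(np.median(s),r)
b=np.array([onz('top',*q,.02)[:2] for q in cv2.boxPoints(r)]);print(b.round(3),b.mean(0),np.linalg.norm(np.roll(b,1,0)-b,axis=1))
print(axes(),shift([.618-.0,-.268,.33]))
E
```

```text
123.0 ((264.5, 244.5), (79.0, 149.0), 90.0)
[[ 0.578  0.118]
 [ 0.575 -0.173]
 [ 0.424 -0.17 ]
 [ 0.425  0.115]] [ 0.50035759 -0.02743388] [0.15263047 0.29007861 0.15110362 0.28457265]
[[-0.963  0.27  -0.001]
 [ 0.27   0.963 -0.002]
 [ 0.    -0.002 -1.   ]] [-667.5 -715.5   74.8]
```

Request:
step_arm --commands '[[60,[-42,-45,5],5],[60,[-84,-90,10],10],[60,[-125,-134,15],15],[60,[-167,-179,20],20],[60,[-208,-224,25],25],[60,[-250,-268,30],29],[60,[-292,-313,35],29],[60,[-334,-358,40],29],[60,[-375,-402,45],29],[60,[-417,-447,50],29],[60,[-459,-492,55],29],[60,[-500,-536,60],29]]'

```text
t: 1.6
tool_pos: [0.5058, -0.0516, 0.3443]
tool_rot: [-1.195, -2.905, -0.0]
contact_force: [-0.3, 1.0, 0.5]
opening: 0.0511
grip_force: 0.0
```

Run:
```python
from h import *
print(monitor.get_obs()['tool_pos'],axes(),shift([.618,-.268,.33]))
```

```text
[ 0.50582782 -0.05160312  0.34426572] [[-0.711  0.704 -0.   ]
 [ 0.704  0.711  0.   ]
 [ 0.     0.    -1.   ]] [-232.   -74.8   14.2]
```

Run:
```python
from h import *
import pickle
pickle.dump(eyes.camera_info('wrist'),open('w1.pkl','wb'));save('w1',eyes.get_image('wrist'))
```

Request:
step_arm --commands '[[60,[-58,-19,4],0],[60,[-116,-37,8],0],[60,[-174,-56,12],0],[60,[-232,-75,14],0],[60,[-232,-75,14],0]]'

```text
t: 2.28
tool_pos: [0.6182, -0.2694, 0.3285]
tool_rot: [-1.199, -2.901, 0.0]
contact_force: [-0.4, 0.8, -0.5]
opening: 0.051
grip_force: 0.0
```

Run:
```python
from h import *
import pickle
pickle.dump(eyes.camera_info('wrist'),open('w2.pkl','wb'));save('w2',eyes.get_image('wrist'))
a=cv2.imread('pics/w1.png');b=cv2.imread('pics/w2.png')
cv2.imwrite('pics/both.png',cv2.resize(np.vstack([a,b]),(448,672))[:600] if 0 else cv2.resize(np.hstack([a,b]),(800,300)))
```

```text
(no output)
```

View pics/w1.png

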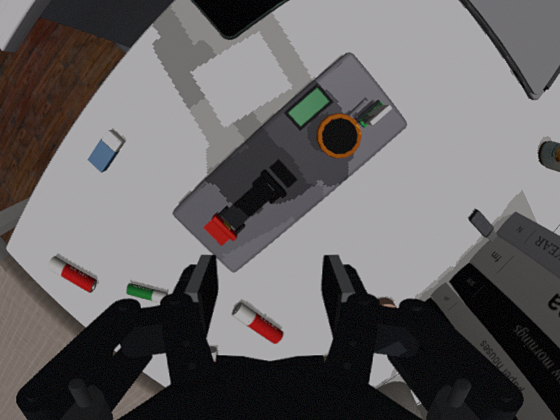

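View pics/w2.png

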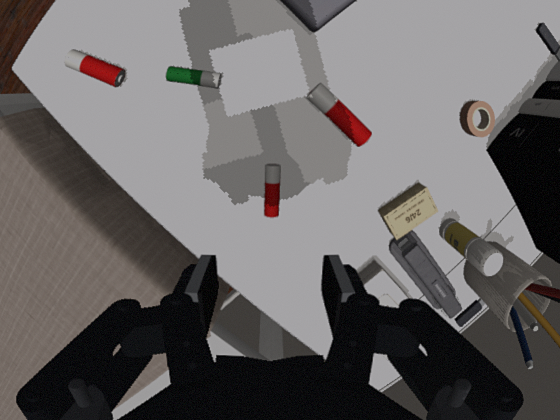

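In w2 the small cell stands upright at (272,190), with its white end at (272,166) and its red end at (272,216). In w1 the tester corners are at (174,212), (234,271), (405,125) and (350,53), and the plunger cap is at (339,136).

Run:
```python
from h import *
import pickle
i1=pickle.load(open('w1.pkl','rb'));i2=pickle.load(open('w2.pkl','rb'))
b=cv2.imread('pics/w2.png');d=b[150:230,245:300].astype(int)
h=cv2.cvtColor(b,cv2.COLOR_BGR2HSV)[150:230,245:300]
m=((h[...,1]>120)&(h[...,2]>60)).astype(np.uint8)
n,l,st,c=cv2.connectedComponentsWithStats(m);i=1+np.argmax(st[1:,4]);print('red',st[i]+[245,150,0,0,0])
x0,y0,w,hh=st[i][:4]; xc=x0+245+w/2-.5
for v in (164,166,190,190+3,y0+150,y0+150+hh-1): print(v,xc,onz('wrist',xc,v,.0075,i2).round(4))
print('row profile',b[156:176,int(xc)].max(1), b[210:222,int(xc)].max(1))
a=cv2.imread('pics/w1.png')
h=cv2.cvtColor(a,cv2.COLOR_BGR2HSV);H,S,V=cv2.split(h)
o=((H>8)&(H<20)&(S>150)&(V>80)).astype(np.uint8);o[:100]=0;o[170:]=0
q=np.argwhere(o)[:,::-1].astype(np.float32);q=q[(q[:,0]>300)&(q[:,0]<375)];e=cv2.fitEllipse(cv2.convexHull(q));print('cap',e,onz('wrist',*e[0],.060,i1),onz('wrist',*e[0],.064,i1))
dk=cv2.inRange(cv2.GaussianBlur(a,(3,3),0),(0,0,0),(125,125,125));dk[:45]=0;dk[280:]=0;dk[:,:165]=0;dk[:,415:]=0
C=[(350,53),(405,125),(234,271),(174,212)]
P=np.array([onz('wrist',*c,.024,i1)[:2] for c in C]);print(P.round(4),P.mean(0),np.linalg.norm(np.roll(P,1,0)-P,axis=1))
L=(P[0]+P[1]-P[2]-P[3]);print('yaw',np.degrees(np.arctan2(L[1],L[0]))-90)
r=(((H<6)|(H>174))&(S>150)&(V>120)).astype(np.uint8);r[:200]=0;r[250:]=0;r[:,:195]=0;r[:,250:]=0
q=np.argwhere(r)[:,::-1].astype(np.float32);R=cv2.minAreaRect(q);print('redblk',R,[onz('wrist',*c,.035,i1)[:2].round(4).tolist() for c in cv2.boxPoints(R)])
cv2.imwrite('pics/t.png',cv2.resize(a[40:280,165:415],(750,560 if 0 else 600)[:1]+(600,) if 0 else None,fx=2.5,fy=2.5,interpolation=cv2.INTER_CUBIC))
```

```text
red [265 183  15  34 460]
164 272.0 [ 0.6001 -0.2494  0.0075]
166 272.0 [ 0.6014 -0.2507  0.0075]
190 272.0 [ 0.6173 -0.2665  0.0075]
193 272.0 [ 0.6194 -0.2686  0.0075]
183 272.0 [ 0.6126 -0.2619  0.0075]
216 272.0 [ 0.6353 -0.2844  0.0075]
row profile [109 110 110 110 108 110 111  92  64  61  89 105 100 100 100  98  98  99
 101 100] [137 137 135 137 136 137 136 141 154 168 166 165]
cap ((338.8337097167969, 135.28155517578125), (43.499427795410156, 44.631256103515625), 3.073711633682251) [0.50383421 0.02666658 0.06      ] [0.50299185 0.02628455 0.064     ]
[[ 0.464   0.0898]
 [ 0.5477  0.0847]
 [ 0.5386 -0.1354]
 [ 0.4541 -0.1311]] [ 0.50110854 -0.02298196] [0.22112942 0.08380262 0.2203688  0.08455841]
yaw -2.4668241791951147
redblk ((219.25001525878906, 232.25001525878906), (30.405588150024414, 15.55634880065918), 45.0) [[0.4834, -0.1172], [0.4834, -0.1017], [0.512, -0.103], [0.5124, -0.1188]]
```

View pics/t.png

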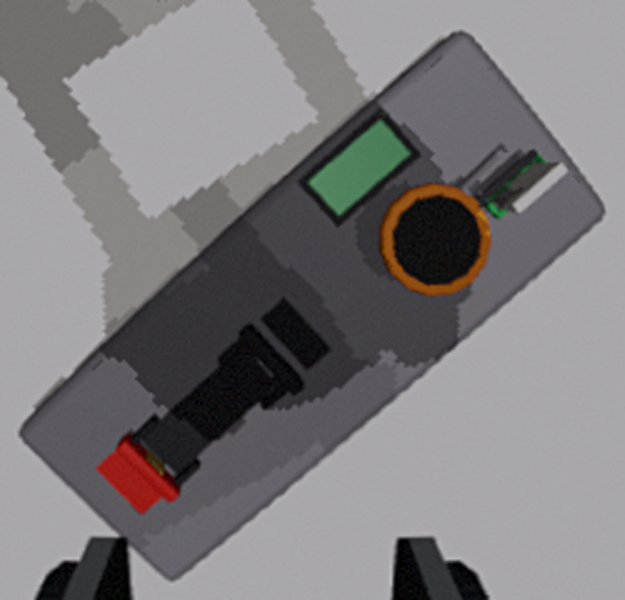

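Tester: centre (0.501, -0.023), yaw about -2.45°. The measured cap at (0.503, 0.026) agrees with that. The cradle seat is at about (0.499, -0.073). Cell mid is at (0.618, -0.267). Descend and grasp.

Request:
step_arm --commands '[[45,[2,2,50],0],[45,[2,2,100],0],[45,[2,2,140],0],[45,[2,2,151],0],[45,[2,2,151],0],[10,[2,2,151],0],[10,[2,2,151],0],[10,[2,2,151],0]]' --squeeze 25

```text
t: 3.32
tool_pos: [0.6187, -0.2637, 0.1827]
tool_rot: [1.193, 2.902, -0.0]
contact_force: [-0.8, 0.2, 6.1]
opening: 0.0135
grip_force: 27.2
```

Request:
step_arm --commands '[[45,[0,0,0],0],[45,[0,0,0],0],[45,[0,0,0],0]]'

```text
t: 3.7
tool_pos: [0.6174, -0.2631, 0.1793]
tool_rot: [-1.194, -2.905, -0.0]
contact_force: [-0.7, -0.8, -0.2]
opening: 0.0388
grip_force: 0.0
```

Run:
```python
from h import *
import pickle
o=monitor.get_obs();print(o['tool_pos'],o['contact_force'],axes())
i2=eyes.camera_info('wrist');save('w3',eyes.get_image('wrist'))
pickle.dump(i2,open('w3.pkl','wb'))
```

```text
[ 0.61740605 -0.26313042  0.1793142 ] [-0.69942338 -0.78700422 -0.20605675] [[-0.711  0.703 -0.001]
 [ 0.703  0.711  0.   ]
 [ 0.001 -0.    -1.   ]]
```

View pics/w3.png

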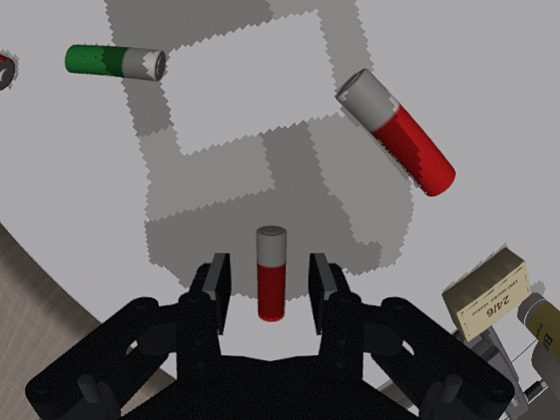

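w3: the cell sits between the fingers, with its minus end at (271,228) and plus end at (271,320). The tips were about 8 mm too high. Next I'll find the cell's position relative to the grasp.

Run:
```python
from h import *
import pickle
i=pickle.load(open('w3.pkl','rb'))
for u,v,z in [(271,232,.0075),(271,227,.012),(271,265,.015),(271,319,.0075),(271,320,.004)]: 
    p=onz('wrist',u,v,z,i);print(v,p.round(4),shift([p[0],p[1],.1793]))
```

```text
232 [ 0.6029 -0.2486  0.0075] [20.5  0.1  0. ]
227 [ 0.5998 -0.2457  0.012 ] [24.8  0.1  0. ]
265 [ 0.6125 -0.2581  0.015 ] [ 7.   0.1 -0. ]
319 [ 0.6389 -0.2842  0.0075] [-30.1   0.2  -0. ]
320 [ 0.6413 -0.2865  0.004 ] [-33.5   0.2  -0. ]
```

Request:
step_arm --commands '[[45,[-4,0,3],0],[45,[-4,0,5],0],[45,[-4,0,5],0],[10,[-4,0,5],0],[10,[-4,0,5],0],[10,[-4,0,5],0]]' --squeeze 25

```text
t: 4.5
tool_pos: [0.6205, -0.266, 0.1748]
tool_rot: [1.194, 2.906, -0.0]
contact_force: [1.2, 0.4, 0.1]
opening: 0.0138
grip_force: 27.4
```

Request:
step_arm --commands '[[10,[0,0,-40],0],[10,[0,0,-85],0],[10,[50,12,-85],10],[10,[100,24,-85],20],[10,[150,36,-85],30],[10,[200,48,-85],40],[10,[222,52,-85],48],[10,[222,52,-85],48],[10,[222,52,-85],48]]'

```text
t: 5.62
tool_pos: [0.4997, -0.0734, 0.2601]
tool_rot: [2.27, 2.17, 0.0]
contact_force: [-0.0, -0.9, -0.7]
opening: 0.0131
grip_force: 27.4
```

Run:
```python
from h import *
import pickle
o=monitor.get_obs();print(o['tool_pos'],o['contact_force'],axes())
pickle.dump(eyes.camera_info('wrist'),open('w4.pkl','wb'));save('w4',eyes.get_image('wrist'))
```

```text
[ 0.49967244 -0.07340444  0.26010961] [-0.02298418 -0.88599471 -0.73308912] [[ 0.045  0.999  0.001]
 [ 0.999 -0.045 -0.001]
 [-0.001  0.001 -1.   ]]
```

View pics/w4.png

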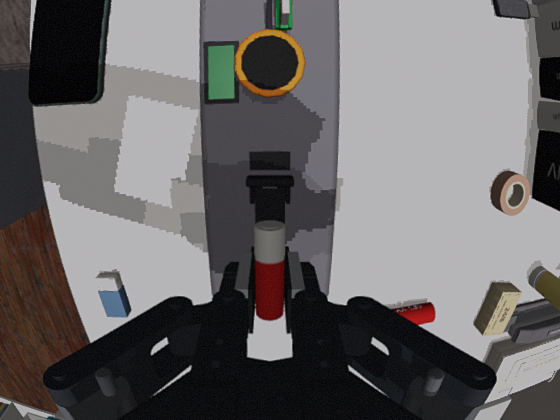

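w4: the cell is held straight, with its minus end near (269,226) and plus end at (268,319). The cap is at (270,63), and the black end block's edges are at rows 151–168, with the wall bar at row 182.

Run:
```python
from h import *
import pickle
i=pickle.load(open('w4.pkl','rb'))
a=cv2.imread('pics/w4.png');H,S,V=cv2.split(cv2.cvtColor(a,cv2.COLOR_BGR2HSV))
o=((H>8)&(H<22)&(S>150)&(V>80)).astype(np.uint8)[20:110,225:315]
q=np.argwhere(o)[:,::-1].astype(np.float32)+np.float32([225,20]);e=cv2.fitEllipse(cv2.convexHull(q));print(e[0],e[1])
f=lambda n,u,v,z:print(n,(onz('wrist',u,v,z,i)[:2]).round(4))
f('cap',*e[0],.062)
f('edgeL',206,200,.024);f('edgeR',338,200,.024)
for v in(151,168,177,188):f('blk%d'%v,270,v,.035)
for v in(224,228):f('minus%d'%v,269,v,.093+.002)
f('plus',268.5,319,.0928);f('plus',268.5,319,.090)
r=a[215:240,269].max(1);print(r)
for v in (155,182,200,235,300):
    row=V[v,225:315].astype(int);print(v,''.join('%4d'%x for x in row[::3]))
```

```text
(269.0721130371094, 62.665504455566406) (67.47289276123047, 69.9578857421875)
cap [0.5035 0.0264]
edgeL [ 0.4577 -0.0549]
edgeR [ 0.5458 -0.059 ]
blk151 [ 0.5018 -0.0231]
blk168 [ 0.5014 -0.0335]
blk177 [ 0.5011 -0.0391]
blk188 [ 0.5008 -0.046 ]
minus224 [ 0.5001 -0.0472]
minus228 [ 0.5    -0.0491]
plus [ 0.4974 -0.1009]
plus [ 0.4973 -0.103 ]
[ 17  19  18  12  21  48  66  64  66  63  61  64  74  88  65  68  99 116
 113 112 112 113 113 113 111]
155   76  78  78  75  78  78  78  76  50  31  29  29  29  31  26  29  27  32  29  31  28  29  75  78  77  77  75  75 121 120
182   63  62  60  61  62  63  62  25  20  19  23  17  14  20  20  20  21  18  20  18  23  18  19  54  60  63  62 105 103 105
200   62  62  59  59  62  62  62  62  47  13  26  20  19  20  17  18  17  18  21  17  21  16  63  62  59  60  60  62  63  61
235   62  61  62  63  62  61  60  59  62  61  82  96 104 108 110 112 109 104 100  92  61  61  62  61 105 104 103 103 102 102
300   23  19  25   9  15  18  15  19  23   8  48  81  89  93  95  95  93  90  85  75   9  23  18  17  11  15  15  15  27  27
```

Request:
step_arm --commands '[[10,[1,1,25],0],[10,[1,1,45],0],[10,[1,1,54],0],[10,[1,1,60],0],[10,[1,1,60],0],[10,[1,1,60],0]]'

```text
t: 6.42
tool_pos: [0.5007, -0.0721, 0.2005]
tool_rot: [2.272, 2.168, 0.001]
contact_force: [0.4, 0.0, -0.0]
opening: 0.0136
grip_force: 27.4
```

Request:
step_arm --commands '[[10,[0,-0.5,1],0],[10,[0,-0.5,1],0],[35,[0,-0.5,1],0],[35,[0,-0.5,1],0],[35,[0,-0.5,1],0],[35,[0,0,-30],0],[35,[0,0,-70],0],[35,[0,0,-100],0],[35,[0,0,-100],0]]'

```text
t: 7.55
tool_pos: [0.5013, -0.0722, 0.3028]
tool_rot: [2.269, 2.165, 0.005]
contact_force: [1.1, 0.1, 0.4]
opening: 0.0296
grip_force: 0.0
```

Run:
```python
from h import *
import pickle
o=monitor.get_obs();print(o['t'],o['tool_pos'],o['contact_force'])
i=eyes.camera_info('wrist');save('w5',eyes.get_image('wrist'));save('side2',eyes.get_image('side'))
pickle.dump(i,open('w5.pkl','wb'))
a=cv2.imread('pics/w5.png')[0:420,120:440];b=cv2.imread('pics/side2.png')[205:310,250:325]
b=cv2.resize(b,None,fx=5.6,fy=5.6,interpolation=cv2.INTER_CUBIC);a=cv2.resize(a,(376,494))
out=np.zeros((600,800,3),np.uint8);out[:494,:376]=a;out[:b.shape[0],378:378+b.shape[1]]=b;cv2.imwrite('pics/chk.png',out)
```

```text
7.55 [ 0.50126292 -0.07223814  0.30282689] [1.11982115 0.11796383 0.38176263]
```

View pics/chk.png

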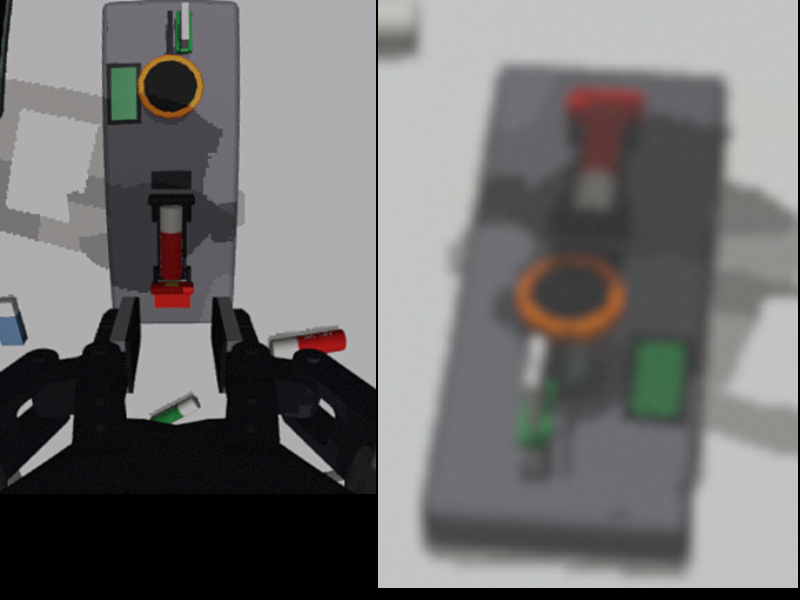

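The cell is seated in the cradle, with its red end at the red block in both views. Next I need an oblique look at the scale from the robot's side. I'll put the camera near (0.39, 0.06, 0.19).

Run:
```python
from h import *
c=np.array(eyes.camera_info('wrist')['extrinsics'])[:3,3];o=monitor.get_obs()['tool_pos']
print(c,o,c-o); print(shift(np.array([.39,.06,.19])-(c-o)))
```

```text
[0.50281537 0.00486151 0.26861964] [ 0.50001305 -0.07189061  0.2990595 ] [ 0.00280232  0.07675212 -0.03043986]
[  49.8 -115.2   78.7]
```

Request:
step_arm --commands '[[0,[25,-58,0],0],[0,[50,-115,10],0],[0,[50,-115,60],0],[0,[50,-115,79],0],[0,[50,-115,79],0],[0,[50,-115,79],0]]'

```text
t: 8.4
tool_pos: [0.3879, -0.0167, 0.2206]
tool_rot: [-2.273, -2.168, 0.001]
contact_force: [0.4, -0.1, 0.2]
opening: -0.0004
grip_force: 0.0
```

Run:
```python
from h import *
import pickle
o=monitor.get_obs();print(o['t'],o['tool_pos'],o['opening'])
i=eyes.camera_info('wrist');save('w6',eyes.get_image('wrist'));pickle.dump(i,open('w6.pkl','wb'))
T=np.array(i['extrinsics']);K=np.array(i['camera_matrix'])
def proj(p):
    c=T[:3,:3].T@(np.array(p)-T[:3,3]);th=np.arctan2(np.hypot(c[0],c[1]),c[2]);r=np.hypot(c[0],c[1])
    return (K[0,2]+K[0,0]*th*c[0]/r,K[1,2]+K[1,1]*th*c[1]/r)
u,v=proj([.511,.062,.047]);print(u,v)
a=cv2.imread('pics/w6.png');x0=int(min(max(u-60,0),440));y0=int(max(v-60,0));print('crop',x0,y0)
cv2.imwrite('pics/w6c.png',cv2.resize(a[y0:y0+120,x0:x0+120],None,fx=5,fy=5,interpolation=cv2.INTER_CUBIC))
```

```text
8.4 [ 0.38785518 -0.01667102  0.22060163] -0.00040873473706738906
500.5736448366006 109.96187366623552
crop 440 49
```

View pics/w6c.png

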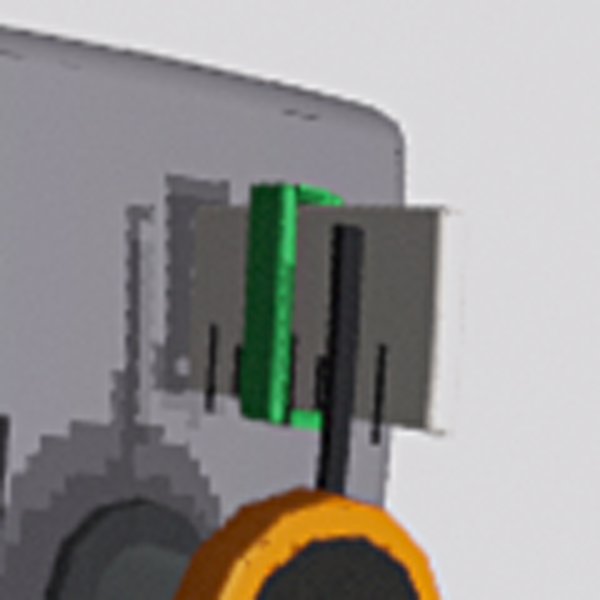

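w6c: seen side-on, the plate's foot is at crop column ~193 and its top edge at ~436. The clip's front face spans columns 246–280, with its bright top face out to 296. The pointer is at column 345. Next I'll intersect the rays with the plate plane.

Run:
```python
from h import *
import pickle
i=pickle.load(open('w6.pkl','rb'))
th=np.radians(-2.45);R=np.array([[np.cos(th),-np.sin(th)],[np.sin(th),np.cos(th)]]);P=np.array([.5035,.0264])-R@[0,.05]
def hit(cu,cv,xp):
    o,d=ray('wrist',440+(cu-2)/5,49+(cv-2)/5,i)
    ol=R.T@(o[:2]-P);dl=R.T@d[:2];k=(xp-ol[0])/dl[0]
    return (ol[1]+k*dl[1]).round(4),(o[2]+k*d[2]).round(4)
for n,u,v,x in [('plate base',195,300,.006),('plate top',437,300,.006),('clip bottom x4',246,300,.004),('clip top x4',279,300,.004),('clip bottom x5',246,300,.005),('clip top x5',279,300,.005),('clip btm back',297,300,.006),('clip bot x3',246,300,.003),('clip top x3',279,300,.003),('ptr',334,350,0),('ptr',358,350,0),('ptr',334,350,.003),('ptr',358,350,.003),('plate y end',300,207,.006),('plate y end',300,405,.006)]: print(n,hit(u,v,x))
a=cv2.imread('pics/w6.png')[107:111,440:540].mean(0).astype(int);print([(2+5*k,*a[k]) for k in range(36,100//1) if 36<=k<64])
```

```text
plate base (np.float64(0.0856), np.float64(0.026))
plate top (np.float64(0.0878), np.float64(0.0681))
clip bottom x4 (np.float64(0.086), np.float64(0.0387))
clip top x4 (np.float64(0.0863), np.float64(0.0447))
clip bottom x5 (np.float64(0.086), np.float64(0.0374))
clip top x5 (np.float64(0.0863), np.float64(0.0435))
clip btm back (np.float64(0.0865), np.float64(0.0455))
clip bot x3 (np.float64(0.0859), np.float64(0.04))
clip top x3 (np.float64(0.0862), np.float64(0.046))
ptr (np.float64(0.0816), np.float64(0.0593))
ptr (np.float64(0.0819), np.float64(0.063))
ptr (np.float64(0.0816), np.float64(0.0558))
ptr (np.float64(0.082), np.float64(0.0597))
plate y end (np.float64(0.0965), np.float64(0.0454))
plate y end (np.float64(0.0755), np.float64(0.0472))
[(182, np.int64(80), np.int64(75), np.int64(77)), (187, np.int64(80), np.int64(76), np.int64(77)), (192, np.int64(85), np.int64(85), np.int64(88)), (197, np.int64(83), np.int64(85), np.int64(88)), (202, np.int64(82), np.int64(84), np.int64(88)), (207, np.int64(83), np.int64(84), np.int64(87)), (212, np.int64(83), np.int64(85), np.int64(89
[... 335 characters left out ...]
int64(28)), (252, np.int64(25), np.int64(56), np.int64(10)), (257, np.int64(27), np.int64(58), np.int64(15)), (262, np.int64(28), np.int64(59), np.int64(16)), (267, np.int64(28), np.int64(57), np.int64(16)), (272, np.int64(28), np.int64(61), np.int64(14)), (277, np.int64(58), np.int64(119), np.int64(30)), (282, np.int64(75), np.int64(144), np.int64(43)), (287, np.int64(69), np.int64(132), np.int64(41)), (292, np.int64(61), np.int64(98), np.int64(51)), (297, np.int64(83), np.int64(83), np.int64(89)), (302, np.int64(84), np.int64(84), np.int64(89)), (307, np.int64(82), np.int64(83), np.int64(87)), (312, np.int64(82), np.int64(84), np.int64(87)), (317, np.int64(84), np.int64(86), np.int64(88))]
```

The mark's centre is about 41.3 mm above the desk, so the travel needed is about 18.5 mm. Moving above the plunger now with the gripper shut.

Request:
step_arm --commands '[[0,[0,0,-45],0],[0,[24,56,-45],0],[0,[48,113,-45],0],[0,[48,113,-45],0],[0,[48,113,-45],0],[0,[48,113,-38],0],[0,[48,113,-33],0],[0,[48,113,-33],0]]'

```text
t: 9.45
tool_pos: [0.502, 0.0258, 0.2532]
tool_rot: [-2.273, -2.168, 0.001]
contact_force: [-0.4, -0.4, 0.5]
opening: -0.0001
grip_force: 0.0
```

Request:
step_arm --commands '[[0,[0,0,8],0],[0,[0,0,14],0],[0,[0,0,18],0],[0,[0,0,21],0],[0,[0,0,21],0],[0,[0,0,21],0]]'

```text
t: 10.2
tool_pos: [0.5029, 0.026, 0.2329]
tool_rot: [2.273, 2.169, 0.0]
contact_force: [-1.1, -0.3, 2.4]
opening: 0.0001
grip_force: 1.3
```

Request:
step_arm --commands '[[0,[0,0,4],0],[0,[0,0,8],0],[0,[0,0,11],0],[0,[0,0,13],0],[0,[0,0,14],0],[0,[0,0,14],0],[0,[0,0,14],0]]'

```text
t: 11.08
tool_pos: [0.5032, 0.026, 0.2192]
tool_rot: [2.272, 2.168, 0.001]
contact_force: [-1.6, 1.2, 5.2]
opening: 0.0005
grip_force: 3.0
```

Run:
```python
from h import *
import pickle
f=[];
for k in range(3):
    im=eyes.get_image('side');o=monitor.get_obs();f.append(o['contact_force'][2]);print(o['tool_pos'],o['contact_force'])
save('side3',im);i=eyes.camera_info('wrist');save('w7',eyes.get_image('wrist'));pickle.dump(i,open('w7.pkl','wb'))
b=cv2.imread('pics/side3.png')[210:300,255:320];a=cv2.imread('pics/w7.png')
b=cv2.resize(b,None,fx=4.5,fy=4.5,interpolation=cv2.INTER_CUBIC)
out=np.zeros((420,800,3),np.uint8);out[:,:500]=a[:,30:530];out[:405,505:505+292]=b;cv2.imwrite('pics/chk2.png',out)
```

```text
[0.50323822 0.02602288 0.21923139] [-2.3789834  -0.10928772  5.90140343]
[0.50323043 0.02603689 0.21921478] [-1.60434287  0.46710529  6.24289762]
[0.50322981 0.02604291 0.21921785] [-1.66523958  0.73796196  5.54438124]
```

View pics/chk2.png

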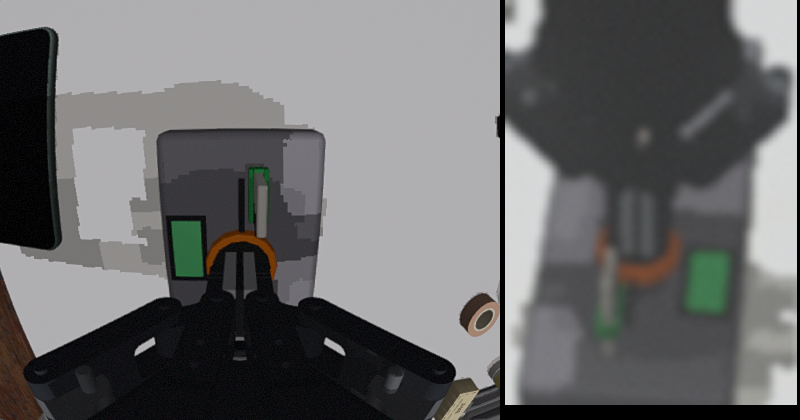

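The fingers press squarely on the cap, and the pointer is at about 42.3 mm by both tool height and force. I'll go 1 mm lower and hold.

Request:
step_arm --commands '[[0,[0,0,1],0],[0,[0,0,1],0],[0,[0,0,1],0],[0,[0,0,1],0],[0,[0,0,1],0],[0,[0,0,1],0],[0,[0,0,1],0],[0,[0,0,1],0],[0,[0,0,1],0],[0,[0,0,1],0],[0,[0,0,1],0],[0,[0,0,1],0]]'

```text
t: 12.78
tool_pos: [0.5032, 0.026, 0.2183]
tool_rot: [2.272, 2.168, 0.001]
contact_force: [-1.5, -0.4, 6.2]
opening: -0.0002
grip_force: 3.2
```

Request:
step_arm --commands '[[0,[0,0,0],0],[0,[0,0,0],0],[0,[0,0,0],0],[0,[0,0,0],0],[0,[0,0,0],0],[0,[0,0,0],0],[0,[0,0,0],0],[0,[0,0,0],0],[0,[0,0,0],0],[0,[0,0,0],0],[0,[0,0,0],0],[0,[0,0,0],0]]'

```text
t: 14.28
tool_pos: [0.5032, 0.026, 0.2182]
tool_rot: [2.272, 2.168, 0.001]
contact_force: [-1.2, 1.1, 6.4]
opening: 0.0
grip_force: 3.2
```

Run:
```python
from h import *
import pickle
o=monitor.get_obs();print(o['t'],o['tool_pos'],o['contact_force'])
i=eyes.camera_info('wrist');save('w8',eyes.get_image('wrist'))
a=cv2.imread('pics/w8.png')
th=np.radians(-2.45);R=np.array([[np.cos(th),-np.sin(th)],[np.sin(th),np.cos(th)]]);P=np.array([.5035,.0264])-R@[0,.05]
# pointer tip row & known tip y' from w6 (crop 345,227 at z~.060)
i6=pickle.load(open('w6.pkl','rb'))
o6,d6=ray('wrist',440+(345-2)/5,49+(226-2)/5,i6)
p=o6+d6*(.0605-o6[2])/d6[2];tl=R.T@(p[:2]-P);print('tip local',tl)
col=a[150:215,271].max(1);v=150+int(np.argmax(col<45));print('tip row',v,col[20:45])
for z in(.036,.041,.046): print(z,R.T@(onz('wrist',271,v,z,i)[:2]-P))
```

```text
14.275 [0.50322364 0.02602641 0.21824574] [-1.2018724   1.06298796  6.3969898 ]
tip local [-0.00038762  0.09374625]
tip row 178 [77 70 61 59 58 58 58 58 40 16 12 15 16 16 17 17 16 19 10 13 17 16 12  9
 21]
0.036 [0.00014767 0.09290932]
0.041 [0.0001208  0.09401251]
0.046 [9.39390486e-05 9.51156997e-02]
```

The pointer is at about 41 mm by tool height, force and the wrist view, and it has been held there for over 3 s. Handing in.

```bash
python3 -c "from station import finish_job; print(finish_job())"
```

```text
the job is handed in; nothing more can be done
None
```

The job is handed in (no verdict was returned): the small red battery lies in the cradle with its plus end at the red contact, let go of, and the arm is still holding the plunger with its pointer about level with the green mark (both roughly 41 mm up), after more than 3 s there.

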